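# Seat the burnishing head in the spindle taper

## Task

Fit the grooved wooden burnishing head to the bench burnisher: take it from the stand, stand its tapered shank in the upright spindle and feel round under light pressure until its slot drops over the two drive dogs, then press it fully home until the catch snaps and its flange lies flush on the spindle nose. Then turn the seated head by hand about a quarter turn, either way, to check that it carries the spindle round with it, and let go of it. Do not force it, and leave the other two heads and everything else on the bench where they are.

Things in the scene. Friction and masses are not known exactly. Their poses are not given: they have to be found in the camera images.
- grooved_head: The head to fit: dark wooden cylinder 40 mm across with five grooves round it, on a steel arbor, 0.3 to 0.55 kg. Origin on its axis at the underside of the steel flange, z up. Flange 56 mm across, z 0 to 14 mm; wood z 14 to 60 mm; nut to z 68 mm. Grip the wood from above, TCP about 40 mm above the origin: fingertips clear the flange. Stands in any of the stand's three holes at any yaw.
- shank_tip (a point): Lower end of the head's shank, 42 mm below its origin. The steel shank is 25 mm across at the flange, tapering to 17 mm at 28 mm below it; then a neck and a knob 15 mm across for the catch. A straight slot 10 mm wide and 10 mm deep crosses the whole underside of the flange along the head's x axis; it fits the dogs either way round (half a turn is the same fit).
- stand: Fixed wooden block 90 x 270 x 50 mm (x, y, z) with three holes 28 mm across in a row along its y axis, 85 mm apart, the middle one on its origin; origin at the centre of its underside. The heads hang in the holes by their flanges, flange underside on the block's top.
- burnisher: Fixed bench machine: grey-green cast base 200 x 170 mm, 85 mm high, with a round bearing cover and the upright steel spindle on top, in the middle. Origin under the spindle axis at table height; z up. Nothing on it stands higher than the dogs.
- nose (a point): Centre of the spindle's flat nose face (61 mm across, 135 mm above the table), on the upright spindle axis; x and y are the machine's, not the dogs'. The bore is a taper 26 mm wide at the nose. Head origin at this point = fully home, flange flush on the face; pressing on only builds force. More than 50 N between head and machine bruises it: feel with 5 to 8 N, press with under about 25 N.
- dog_tops (a point): On the axis, 9 mm above the nose face, level with the tops of the two steel dogs, which stand opposite one another 17 to 28 mm from the axis, 8 mm wide, tops bevelled to 6 mm. They stand at any angle, which is not measured: find it by feel or by eye. With its origin here the flange rests on the dogs, with about 1.8 mm of sideways play; with the slot over the dogs the head can sink.
- catch (a point): On the axis, 33.5 mm below the nose face, level with two spring pawls in the bore. They meet the shank's knob when the head's origin is about 6 mm above the nose face; the head's weight does not pass them, a push of about 7 to 14 N does, by about 4 mm; then they snap behind the knob and hold the head down.
- spindle (a joint): Turn of the spindle about its upright axis, rad, counter-clockwise from above positive; 0 at the start whatever the dogs' angle. Turns without end against a drag of 0.2 N m and stays where left; rubbing the flange lightly on the dogs does not turn it. With the slot over the dogs the head has about 0.05 rad of play each way before the spindle goes with it.
- drum_head: Bystander in the stand: plain straight reddish-brown sanding drum 50 mm across on a like arbor. Leave it in its hole.
- felt_head: Bystander in the stand: pale felt polishing bob, domed and narrowing to the top, 48 mm across, on a like arbor. Leave it in its hole.
- wax_tin: Bystander: flat aluminium tin 66 mm across, 22 mm high, nearer the robot than the machine and the stand.
- thread_spool: Bystander: tan spool 48 mm across, 56 mm high.
- dye_jar: Bystander: amber jar with black cap, 58 mm across, 75 mm high.
- hammer: Bystander: hammer 240 mm long lying flat between the machine and the stand.
- skiving_knife: Bystander: wide-bladed knife with a wooden handle, 210 mm long, lying flat beyond the stand.
- hole_punch: Bystander: brass punch 106 mm long, 20 mm thick, lying flat in front of the stand.
There are look-alikes about, which are no part of the job. Leave any blue look-alike of the grooved_head alone.

How it is judged:
By the outcome, as a careful person would: the job done as asked, in the order asked, and still so for the second after the job is handed in, with the robot touching nothing.
It also fails if it takes over 72 s, if anything falls off the work surface, if the arm or the gripper's body presses on something with over 40 N, if the wrist force passes 120 N, or if a joint passes its speed limit or range.

## Robot

A 6-joint arm with a two-finger parallel gripper is mounted at the origin on the work surface. World frame = base frame: x ahead of the robot, y to its left, z up, the work surface at z = 0. Lengths are in m, angles in rad, forces in N, time in s.
With the tool pointing down it reaches from about 0.425 to 0.925 m from the base axis. Payload 12.5 kg.
Tool frame: the origin (TCP) lies between the finger pads, 19 mm behind the fingertips; this is the grasp point; z points along the fingers, y is the line along which they close (so a half turn about z gives the same grasp; the last joint's range is limited). The gripper opens to 85 mm and grips with 20 to 120 N. Pads are 22 mm wide; open, the fingers measure 114 mm over their backs; the gripper's body (76 mm by 85 mm) begins 54 mm behind the grasp point. The pads swing forward as they close: fully open they stand 13 mm farther back than shut.
Start: joints at [-1.318, 0.491, 1.559, -0, 1.092, -0.106], TCP at [0.219, -0.585, 0.25] pointing down, gripper open.
Joint ranges: [-3.1, 3.1], [-0.84, 2.19], [0.05, 2.79], [-1.13, 4.28], [0.06, 2.93], [-2.69, 2.69]. Speed limits (rad/s): [2.22, 2.22, 2.79, 3.14, 3.14, 3.14].

## Interface

Orientations are given as a unit quaternion [x, y, z, w].
In Python, from bench import env, vision gives the robot as it stands.
- The arm moves only by the tool move_arm, never from a script. Its argument "plan" is a list of rows, each an object with "slide": the shift along the tool's x, y, z scaled (see below), a list of three; "rot": the turn, a rotation vector about the tool's x, y, z scaled (see below), a list of three; "jaw": the finger opening in mm, from 0 to 85.4. A call has 1 to 20 rows; each row is the pose to reach, as a shift and turn from the pose commanded when the call began, along the tool's axes at that moment; what a row does not reach only later rows make up. The controller multiplies each number of a shift by 8 cm and each number of a turn by 30 degrees. A row lasts 1/8 s, in which the tool goes at most 62.5 mm and 10.7 degrees, less where a joint would pass 70% of its speed; a pose out of reach is approached as far as the arm can. A call with a number of a shift or a turn outside -1 to 1 is refused whole. A call with a gripper value outside its range is refused whole. The fingers move at their own pace and stop on an object; "squeeze" is the grip in N (left out, the last holds). Time passes only in rows, so rows that repeat a pose let the fingers close. It gives the time, the measured TCP pose, the force, the opening and the grip force at its end, in the units of the state.
- env.read_state(): the state, without advancing time (a new reading comes with each control period).
- vision.capture(name): name is "scene" or "side" or "wrist"; returns a dict with "color" (384x512x3 uint8, red, green, blue), "range_z" (384x512 float32, m along the optical axis (not along the pixel's ray), 0 where there is no reading), "intrinsics" (3x3 intrinsics, pixels), "pose" (4x4, takes a point from camera to world coordinates). Camera axes: x right, y up, looking along -z (the intrinsics and any distortion apply to the point x, -y, -z); pixel columns grow to the right and rows downward; lengths in m; the calibration is good to about 2 mm. A picture is of the moment at which its call begins.
- env.hand_in(): hands the job in; it is judged then, once.
The state is a dict: "time_s": time; "joints": joint angles; "qd": joint speeds; "tau": joint torques, N m; "position": TCP position; "tcp_rot": TCP orientation; "wrist_force": force on the tool from outside, world axes, zero at the start; "moment": the same for the moment, N m; "opening": finger opening in m; "finger_force": force on a finger pad.
Only numpy, scipy, OpenCV 4.12 (cv2) and the standard library are available. Lean on these libraries where they do the work, as an engineer would, in place of code of your own. Each camera call takes 0.05 s, during which the arm holds its last target. There are 200 camera calls.

## Working session

There is one attempt and no reset: what is moved stays moved. The work goes in short steps, Python scripts to look and compute and a tool call to move; the robot and the scene stay as the last step left them, time stands still between calls to the robot, and variables do not carry over. Pictures are saved under pics/ and viewed, at most 10 in all, crops included, and the job is handed in when it is done.

Besides the shell and the picture viewer there is one more tool, called after "Request:" in YAML: its name, and indented under it one key for each argument. move_arm: Moves the arm, as the interface text tells. Its arguments: {"type":"object","properties":{"plan":{"type":"array"},"squeeze":{"type":"number"}},"required":["plan"]}

```bash
mkdir -p pics; ls; cat > h.py <<'E'
import numpy as np, cv2
from bench import env, vision
def cloud(c):
    K,P,z=c["intrinsics"],c["pose"],c["range_z"]
    v,u=np.indices(z.shape)
    X=np.stack([(u-K[0,2])/K[0,0]*z,-(v-K[1,2])/K[1,1]*z,-z,np.ones_like(z)],-1)
    w=(X@P.T)[...,:3]; w[z<=0]=np.nan
    return w
E
python3 - <<'E'
from h import *
ims=[]
for n in("scene","side"):
    c=vision.capture(n); np.savez(n+".npz",**c); cv2.imwrite(f"pics/{n}0.png",c["color"][...,::-1])
    print(n,c["pose"].round(3).tolist(),c["intrinsics"].tolist())
s=env.read_state(); print(s)
E
```

```text
pics
scene [[0.629, -0.557, 0.543, 1.129], [0.777, 0.464, -0.425, -0.348], [-0.015, 0.689, 0.725, 0.921], [0.0, 0.0, 0.0, 1.0]] [[442.1641096927647, 0.0, 251.0064375910128], [0.0, 442.1641096927647, 191.0018371567503], [0.0, 0.0, 1.0]]
side [[-0.737, 0.418, -0.532, -0.11], [-0.676, -0.465, 0.572, 0.851], [-0.008, 0.781, 0.625, 0.875], [0.0, 0.0, 0.0, 1.0]] [[492.64895101668145, 0.0, 262.76025944469734], [0.0, 492.64895101668145, 180.6500393661252], [0.0, 0.0, 1.0]]
{'time_s': 0.1, 'joints': array([-1.31762643e+00,  4.91511120e-01,  1.55937427e+00,  5.03575011e-06,
        1.09166664e+00, -1.05606788e-01]), 'qd': array([ 2.03107033e-04, -2.77118580e-03, -9.82573251e-04, -7.51135494e-05,
       -7.48489673e-04,  1.12959742e-03]), 'tau': array([ 3.60307349e-03, -6.19447589e+01, -2.62023354e+01, -2.50301139e-05,
        2.93047990e-03, -1.84262325e-05]), 'position': array([ 0.2194325 , -0.58503727,  0.24948371]), 'tcp_rot': array([ 9.83953107e-01,  1.78426603e-01, -3.31325472e-05, -4.78550872e-04]), 'wrist_force': array([ 0.70446619, -0.19768333, -0.29249971]), 'moment': array([-0.04625175,  0.03826924, -0.03839553]), 'finger_force': 0.0, 'opening': 0.08547152556361791}
```

View pics/scene0.png

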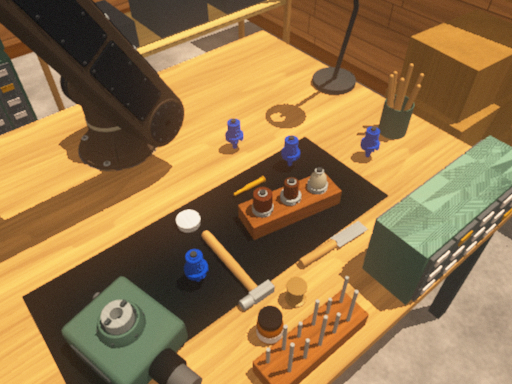

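View pics/side0.png

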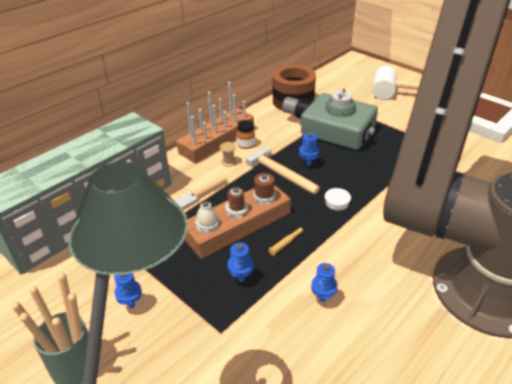

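Scene image: the head candidates are the reddish drum (262,200), the narrower dark one (291,188), the felt bob (318,180), and blue look-alikes at (233,132), (291,150), (371,140) and (195,265). I choose (291,188) and will check it in a crop. The spindle is at (118,315).

```bash
python3 - <<'E'
from h import *
C={n:dict(np.load(n+".npz")) for n in("scene","side")}
a=C["scene"]["color"][160:235,230:350];b=C["scene"]["color"][285:360,70:190]
cv2.imwrite("pics/crop1.png",cv2.resize(np.vstack([a,b]),None,fx=4,fy=4,interpolation=cv2.INTER_CUBIC)[...,::-1])
def circ(p):
    A=np.c_[2*p,np.ones(len(p))];s=np.linalg.lstsq(A,(p**2).sum(1),rcond=None)[0];return s[:2],np.sqrt(s[2]+s[:2]@s[:2])
W={n:cloud(C[n]) for n in C}
for n in C:
    w=W[n]
    # heads: points from z .105-.13 near
    px={"scene":[(262,200),(291,188),(318,180),(118,315)],"side":[(264,187),(237,200),(207,215),(341,97)]}[n]
    for u,v in px:
        q=w[v-25:v+26,u-25:u+26].reshape(-1,3);p0=np.nanmedian(w[v-4:v+5,u-4:u+5].reshape(-1,3),0)
        q=q[np.isfinite(q[:,0])]; q=q[np.hypot(*(q-p0)[:,:2].T)<.045]
        print(n,(u,v),p0.round(3),"zmax",q[:,2].max().round(3))
        for lo,hi in((.056,.063),(.066,.108),(.112,.12),(.125,.13),(.13,.138),(.139,.15)):
            r=q[(q[:,2]>lo)&(q[:,2]<hi)]
            if len(r)>12: 
                c,R=circ(r[:,:2]); print("  ",lo,hi,len(r),"fit",c.round(4),R.round(4),"minrect",((r.min(0)+r.max(0))/2).round(3)[:2],np.ptp(r,0).round(3))
    # stand top
    m=(abs(w[...,2]-.05)<.004)&(w[...,0]>.4); v,u=np.nonzero(m)
    im=m.astype(np.uint8); nn,l,s,_=cv2.connectedComponentsWithStats(im); k=1+np.argmax(s[1:,4])
    r=w[l==k][:,:2].astype(np.float32); print("stand",cv2.minAreaRect(r),len(r))
E
```

```text
scene (262, 200) [0.56  0.13  0.109] zmax 0.12
   0.056 0.063 46 fit [0.549  0.1427] 0.0258 minrect [0.552 0.14 ] [0.048 0.049 0.007]
   0.066 0.108 240 fit [0.5491 0.1421] 0.0225 minrect [0.549 0.141] [0.05  0.048 0.042]
   0.112 0.12 43 fit [0.5554 0.142 ] 0.0107 minrect [0.555 0.143] [0.03  0.036 0.008]
scene (291, 188) [0.574 0.216 0.106] zmax 0.121
   0.056 0.063 74 fit [0.5648 0.2261] 0.0254 minrect [0.565 0.226] [0.054 0.055 0.007]
   0.066 0.108 184 fit [0.5642 0.2267] 0.0184 minrect [0.565 0.224] [0.041 0.047 0.042]
   0.112 0.12 43 fit [0.5642 0.2235] 0.0088 minrect [0.563 0.223] [0.026 0.029 0.006]
scene (318, 180) [0.592 0.298 0.093] zmax 0.12
   0.056 0.063 59 fit [0.5826 0.3096] 0.0249 minrect [0.584 0.31 ] [0.052 0.056 0.007]
   0.066 0.108 235 fit [0.5842 0.3057] 0.0162 minrect [0.582 0.304] [0.045 0.043 0.042]
   0.112 0.12 30 fit [0.5814 0.3085] 0.0066 minrect [0.582 0.309] [0.015 0.018 0.008]
scene (118, 315) [ 0.62  -0.295  0.118] zmax 0.147
   0.066 0.108 69 fit [ 0.6239 -0.2925] 0.0317 minrect [ 0.63  -0.294] [0.057 0.087 0.025]
   0.112 0.12 255 fit [ 0.6281 -0
[... 1288 characters left out ...]
.112 0.12 55 fit [0.5768 0.3117] 0.0088 minrect [0.577 0.311] [0.024 0.023 0.007]
side (341, 97) [ 0.617 -0.281  0.135] zmax 0.148
   0.066 0.108 283 fit [ 0.6192 -0.2844] 0.0378 minrect [ 0.616 -0.279] [0.085 0.084 0.027]
   0.112 0.12 125 fit [ 0.6229 -0.2902] 0.0329 minrect [ 0.621 -0.286] [0.079 0.071 0.008]
   0.125 0.13 37 fit [ 0.621  -0.2885] 0.0231 minrect [ 0.621 -0.288] [0.054 0.047 0.005]
   0.13 0.138 141 fit [ 0.6223 -0.2927] 0.0234 minrect [ 0.624 -0.294] [0.059 0.06  0.008]
   0.139 0.15 24 fit [ 0.6236 -0.2938] 0.0227 minrect [ 0.623 -0.293] [0.04  0.053 0.009]
stand ((0.5609056353569031, 0.22717221081256866), (0.2733812928199768, 0.09584429115056992), 79.0822525024414) 1523
```

View pics/crop1.png

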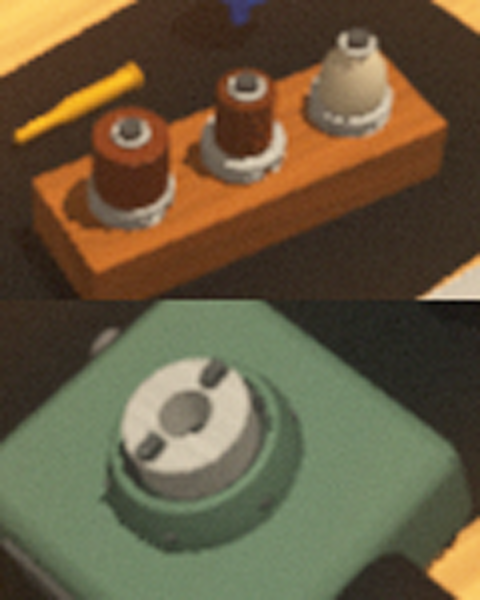

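The crop confirms it: the middle head (scene 291,188) is the narrow, dark, non-blue one. It measures about 37–40 mm across and its top is at z≈0.118, as it should be. The dogs show at about (124,378) and (107,396) in the scene image. I'll go to the nose first for a wrist view.

Request:
move_arm:
  plan:
    - {"slide": [0.43, -0.115, 0], "rot": [0, 0, 0], "jaw": 85}
    - {"slide": [0.86, -0.23, 0], "rot": [0, 0, 0], "jaw": 85}

```text
time_s: 0.35
position: [0.2778, -0.5433, 0.2496]
tcp_rot: [0.984, 0.178, -0.0, -0.0]
wrist_force: [0.9, -0.7, 0.1]
opening: 0.085
finger_force: 0.0
```

Request:
move_arm:
  plan:
    - {"slide": [0.43, -0.115, 0], "rot": [0, 0, 0], "jaw": 85}
    - {"slide": [0.86, -0.23, 0], "rot": [0, 0, 0], "jaw": 85}

```text
time_s: 0.6
position: [0.3362, -0.5016, 0.2497]
tcp_rot: [0.984, 0.178, -0.0, -0.0]
wrist_force: [0.2, -0.7, -0.4]
opening: 0.0853
finger_force: 0.0
```

Request:
move_arm:
  plan:
    - {"slide": [0.43, -0.115, 0], "rot": [0, 0, 0], "jaw": 85}
    - {"slide": [0.86, -0.23, 0], "rot": [0, 0, 0], "jaw": 85}

```text
time_s: 0.85
position: [0.3942, -0.4602, 0.2497]
tcp_rot: [0.984, 0.178, -0.0, -0.0]
wrist_force: [1.0, -0.4, -0.1]
opening: 0.0853
finger_force: 0.0
```

Request:
move_arm:
  plan:
    - {"slide": [0.43, -0.115, 0], "rot": [0, 0, 0], "jaw": 85}
    - {"slide": [0.86, -0.23, 0], "rot": [0, 0, 0], "jaw": 85}

```text
time_s: 1.1
position: [0.4521, -0.4188, 0.2497]
tcp_rot: [0.984, 0.178, -0.0, -0.0]
wrist_force: [-0.3, -0.3, -0.1]
opening: 0.0848
finger_force: 0.0
```

Request:
move_arm:
  plan:
    - {"slide": [0.43, -0.115, 0], "rot": [0, 0, 0], "jaw": 85}
    - {"slide": [0.86, -0.23, 0], "rot": [0, 0, 0], "jaw": 85}

```text
time_s: 1.35
position: [0.5101, -0.3774, 0.2497]
tcp_rot: [0.984, 0.178, -0.0, -0.0]
wrist_force: [0.7, -0.6, -0.2]
opening: 0.0849
finger_force: 0.0
```

Request:
move_arm:
  plan:
    - {"slide": [0.43, -0.115, 0], "rot": [0, 0, 0], "jaw": 85}
    - {"slide": [0.86, -0.23, 0], "rot": [0, 0, 0], "jaw": 85}
    - {"slide": [0.86, -0.23, 0], "rot": [0, 0, 0], "jaw": 85}

```text
time_s: 1.72
position: [0.5685, -0.3353, 0.2493]
tcp_rot: [0.984, 0.18, -0.0, -0.0]
wrist_force: [0.3, -0.4, -0.2]
opening: 0.0849
finger_force: 0.0
```

```bash
python3 - <<'E'
from h import *
c=vision.capture("wrist"); np.savez("w1.npz",**c); cv2.imwrite("pics/w1.png",c["color"][...,::-1])
s=env.read_state(); print(s["time_s"],s["position"],s["tcp_rot"],c["pose"].round(3).tolist(),c["intrinsics"].tolist())
P=np.linalg.inv(c["pose"]);K=c["intrinsics"]
p=P@[.6265,-.295,.135,1]; print(K[0,0]*p[0]/-p[2]+K[0,2],K[1,1]*-p[1]/-p[2]+K[1,2])
E
```

```text
1.775 [ 0.56757954 -0.33619165  0.24943413] [ 9.83797770e-01  1.79281220e-01 -3.67934940e-04 -2.35404096e-04] [[0.354, 0.887, 0.297, 0.646], [-0.935, 0.336, 0.113, -0.307], [0.0, -0.318, 0.948, 0.374], [0.0, 0.0, 0.0, 1.0]] [[335.15799303853447, 0.0, 251.3045898361883], [0.0, 335.15799303853447, 190.96080258865567], [0.0, 0.0, 1.0]]
224.9724329363488 99.33602022444109
```

View pics/w1.png

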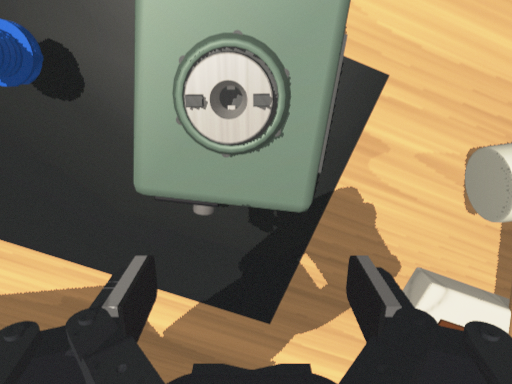

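Wrist view: nose centre at about (229,98), dogs at about (196,101) and (263,100). I'll back-project these properly.

```bash
cat >> h.py <<'E'
def ray(c,u,v,z):
    K,P=c["intrinsics"],c["pose"]; d=P[:3,:3]@[(u-K[0,2])/K[0,0],-(v-K[1,2])/K[1,1],-1]; o=P[:3,3]
    return o+d*(z-o[2])/d[2]
def px(c,p):
    q=np.linalg.inv(c["pose"])@np.r_[p,1];K=c["intrinsics"]; return K[0,0]*q[0]/-q[2]+K[0,2],K[1,1]*q[1]/q[2]+K[1,2]
def move(xyz,yaw):
    """slide/rot units from present pose to xyz, tool-y world angle yaw (deg)"""
    from scipy.spatial.transform import Rotation as R
    s=env.read_state(); r=R.from_quat(s["tcp_rot"]); d=r.inv().apply(np.array(xyz)-s["position"])/.08
    y=r.apply([0,1,0]); cur=np.degrees(np.arctan2(y[1],y[0])); dy=(yaw-cur+90)%180-90
    print("pos",s["position"].round(4),"yaw",round(cur,2),"slide",d.round(3),"rotz",round(-dy/30,3))
E
python3 - <<'E'
from h import *
c=dict(np.load("w1.npz")); g=cv2.cvtColor(c["color"],cv2.COLOR_RGB2GRAY); col=c["color"].astype(int)
roi=np.zeros_like(g); cv2.circle(roi,(229,98),50,255,-1)
br=((g>120)&(roi>0)&(abs(col[...,1]-col[...,0])<25)).astype(np.uint8)
n,l,s,cc=cv2.connectedComponentsWithStats(br);k=1+np.argmax(s[1:,4])
cn=max(cv2.findContours((l==k).astype(np.uint8),0,1)[0],key=cv2.contourArea); hull=cv2.convexHull(cn)[:,0]
P=np.array([ray(c,u,v,.135) for u,v in hull])[:,:2].astype(np.float32)
print("nose circle",cv2.minEnclosingCircle(P),cv2.fitEllipse(P))
for x0 in (196,263):
    m=np.zeros_like(br); m[88:114,x0-13:x0+14]=1; m&=(g<110).astype(np.uint8); 
    n,l,s,cc=cv2.connectedComponentsWithStats(m); k=1+np.argmax(s[1:,4]); print(s[k],cc[k],ray(c,*cc[k],.144).round(4)); 
w=cloud(c);q=w[40:160,170:290].reshape(-1,3); t=q[(abs(q[:,2]-.144)<.003)]; print(len(t),t.mean(0)); f=q[abs(q[:,2]-.135)<.003];print(np.median(f[:,2]),(f.min(0)+f.max(0))/2,np.ptp(f,0))
E
```

```text
nose circle ((0.6271674633026123, -0.29656076431274414), 0.030843054875731468) ((0.6272643804550171, -0.29675647616386414), (0.06075320765376091, 0.0611136332154274), 125.19890594482422)
[186  95  19  13  82] [196.92682927 101.52439024] [ 0.6193 -0.2785  0.144 ]
[254  88  23  26 230] [269.22173913 100.96086957] [ 0.6366 -0.3233  0.144 ]
441 [ 0.62779651 -0.29692204  0.14464805]
0.13583634304160622 [ 0.62765702 -0.29681353  0.13498596] [0.0607687  0.0607664  0.00593422]
```

Request:
move_arm:
  plan:
    - {"slide": [0.15, -0.43, 0], "rot": [0, 0, 0], "jaw": 85}
    - {"slide": [0.3, -0.87, 0], "rot": [0, 0, 0], "jaw": 85}

```text
time_s: 2.02
position: [0.5642, -0.2635, 0.2497]
tcp_rot: [0.984, 0.178, -0.0, -0.0]
wrist_force: [0.4, 0.6, 0.3]
opening: 0.0849
finger_force: 0.0
```

Request:
move_arm:
  plan:
    - {"slide": [0.15, -0.43, 0], "rot": [0, 0, 0], "jaw": 85}
    - {"slide": [0.3, -0.87, 0], "rot": [0, 0, 0], "jaw": 85}

```text
time_s: 2.28
position: [0.5624, -0.1895, 0.25]
tcp_rot: [0.984, 0.178, -0.0, 0.0]
wrist_force: [0.5, -1.1, -0.9]
opening: 0.0849
finger_force: 0.0
```

Request:
move_arm:
  plan:
    - {"slide": [0.15, -0.43, 0], "rot": [0, 0, 0], "jaw": 85}
    - {"slide": [0.3, -0.87, 0], "rot": [0, 0, 0], "jaw": 85}

```text
time_s: 2.52
position: [0.5606, -0.116, 0.25]
tcp_rot: [0.984, 0.178, -0.0, 0.0]
wrist_force: [0.5, 1.1, 0.0]
opening: 0.0848
finger_force: 0.0
```

Request:
move_arm:
  plan:
    - {"slide": [0.15, -0.43, 0], "rot": [0, 0, 0], "jaw": 85}
    - {"slide": [0.3, -0.87, 0], "rot": [0, 0, 0], "jaw": 85}

```text
time_s: 2.78
position: [0.5587, -0.0424, 0.25]
tcp_rot: [0.984, 0.178, -0.0, 0.0]
wrist_force: [-0.3, 0.0, 0.2]
opening: 0.0848
finger_force: 0.0
```

Request:
move_arm:
  plan:
    - {"slide": [0.15, -0.43, 0], "rot": [0, 0, 0], "jaw": 85}
    - {"slide": [0.3, -0.87, 0], "rot": [0, 0, 0], "jaw": 85}

```text
time_s: 3.02
position: [0.5569, 0.0311, 0.25]
tcp_rot: [0.984, 0.178, -0.0, 0.0]
wrist_force: [0.4, 0.2, -0.3]
opening: 0.0847
finger_force: 0.0
```

Request:
move_arm:
  plan:
    - {"slide": [0.15, -0.43, 0], "rot": [0, 0, 0], "jaw": 85}
    - {"slide": [0.3, -0.87, 0], "rot": [0, 0, 0], "jaw": 85}

```text
time_s: 3.28
position: [0.5551, 0.1047, 0.25]
tcp_rot: [0.984, 0.178, -0.0, 0.0]
wrist_force: [-0.0, 0.2, 0.3]
opening: 0.0849
finger_force: 0.0
```

Request:
move_arm:
  plan:
    - {"slide": [0.15, -0.43, 0], "rot": [0, 0, 0], "jaw": 85}
    - {"slide": [0.3, -0.87, 0], "rot": [0, 0, 0], "jaw": 85}
    - {"slide": [0.3, -0.87, 0], "rot": [0, 0, -0.33], "jaw": 85}
    - {"slide": [0.3, -0.87, 0], "rot": [0, 0, -0.66], "jaw": 85}
    - {"slide": [0.3, -0.87, 0], "rot": [0, 0, -0.97], "jaw": 85}

```text
time_s: 3.9
position: [0.5533, 0.1773, 0.2499]
tcp_rot: [0.907, 0.422, -0.0, 0.0]
wrist_force: [0.1, 0.4, 0.3]
opening: 0.0852
finger_force: 0.0
```

Request:
move_arm:
  plan:
    - {"slide": [0, 0, 0], "rot": [0, 0, -0.33], "jaw": 85}
    - {"slide": [0, 0, 0], "rot": [0, 0, -0.66], "jaw": 85}
    - {"slide": [0, 0, 0], "rot": [0, 0, -0.97], "jaw": 85}
    - {"slide": [0, 0, 0], "rot": [0, 0, -0.97], "jaw": 85}

```text
time_s: 4.4
position: [0.5534, 0.1773, 0.2499]
tcp_rot: [0.774, 0.634, -0.0, 0.0]
wrist_force: [0.1, 0.4, 0.2]
opening: 0.085
finger_force: 0.0
```

```bash
python3 - <<'E'
from h import *
c=vision.capture("wrist"); np.savez("w2.npz",**c); cv2.imwrite("pics/w2.png",c["color"][...,::-1])
move([.562,.228,.09],-11)
w=cloud(c)
m=w[...,2]>.112; n,l,s,cc=cv2.connectedComponentsWithStats((m&(w[...,2]<.13)).astype(np.uint8))
for k in range(1,n):
    if s[k,4]>30: r=w[l==k]; print(s[k],r.mean(0).round(4),((r.min(0)+r.max(0))/2).round(4),np.ptp(r,0).round(4))
m=abs(w[...,2]-.05)<.004; n,l,s,cc=cv2.connectedComponentsWithStats(m.astype(np.uint8)); k=1+np.argmax(s[1:,4]); print(cv2.minAreaRect(w[l==k][:,:2].astype(np.float32)))
c=dict(np.load("w1.npz"));w=cloud(c);q=w[40:160,170:290].reshape(-1,3); t=q[(abs(q[:,2]-.144)<.003)]
o=np.array([.6272,-.2967]); d=t[:,:2]-o; R=np.hypot(*d.T); d=d[(R>.015)&(R<.03)]; U,S,V=np.linalg.svd(d,full_matrices=False); print("dogs",np.degrees(np.arctan2(V[0,1],V[0,0])),S)
for u in((d@V[0]>0),(d@V[0]<0)): print(u.sum(),d[u].mean(0),np.degrees(np.arctan2(*d[u].mean(0)[::-1])))
E
```

```text
pos [0.5534 0.1775 0.25  ] yaw -11.5 slide [ 0.641 -0.021  1.999] rotz -0.017
[233   0  33  14 323] [0.578  0.304  0.1146] [0.5786 0.3043 0.1162] [0.0217 0.0103 0.0084]
[233 104  33  31 773] [0.5629 0.2283 0.1156] [0.563  0.2277 0.1163] [0.0264 0.024  0.0087]
[236 207  28  28 593] [0.5464 0.1459 0.1158] [0.5461 0.1444 0.1163] [0.0238 0.0251 0.0084]
((0.558760404586792, 0.20738938450813293), (0.22930410504341125, 0.0904264897108078), 78.7171401977539)
dogs 111.34327721451987 [0.47490359 0.05016242]
220 [-0.0075499   0.02066438] 110.07019244942573
221 [ 0.00870606 -0.02101395] -67.49582104696296
```

View pics/w2.png

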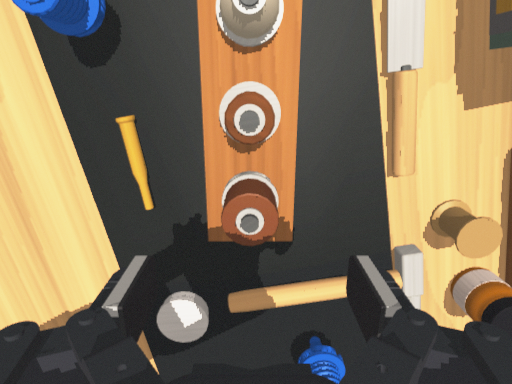

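Head axis (0.563, 0.228); neighbouring tops are 85 mm away along the stand, as specified. Descend and grip.

Request:
move_arm:
  plan:
    - {"slide": [0.32, -0.01, 0.2], "rot": [0, 0, 0], "jaw": 85}
    - {"slide": [0.643, -0.01, 0.5], "rot": [0, 0, 0], "jaw": 85}
    - {"slide": [0.643, -0.01, 0.95], "rot": [0, 0, 0], "jaw": 85}

```text
time_s: 4.82
position: [0.5632, 0.2299, 0.1738]
tcp_rot: [0.774, 0.633, 0.001, 0.0]
wrist_force: [0.6, -0.7, -0.5]
opening: 0.0851
finger_force: 0.0
```

Request:
move_arm:
  plan:
    - {"slide": [0, 0, 0.4], "rot": [0, 0, 0], "jaw": 85}
    - {"slide": [0, 0, 0.75], "rot": [0, 0, 0], "jaw": 85}
    - {"slide": [0, 0, 1], "rot": [0, 0, 0], "jaw": 85}
    - {"slide": [0, 0, 1], "rot": [0, 0, 0], "jaw": 85}

```text
time_s: 5.32
position: [0.5622, 0.2283, 0.0928]
tcp_rot: [0.774, 0.633, -0.001, -0.0]
wrist_force: [0.1, -0.8, 0.1]
opening: 0.0849
finger_force: 0.0
```

```bash
python3 - <<'E'
from h import *
move([.563,.228,.09],-11.5); s=env.read_state(); print(s["wrist_force"])
E
```

```text
pos [0.5622 0.2283 0.0928] yaw -11.43 slide [-0.002  0.011  0.034] rotz 0.002
[ 0.11302879 -0.83922086  0.08142691]
```

Request:
move_arm:
  plan:
    - {"slide": [0, 0.01, 0.03], "rot": [0, 0, 0], "jaw": 20}
    - {"slide": [0, 0.01, 0.03], "rot": [0, 0, 0], "jaw": 20}
    - {"slide": [0, 0.01, 0.03], "rot": [0, 0, 0], "jaw": 20}
    - {"slide": [0, 0.01, 0.03], "rot": [0, 0, 0], "jaw": 20}
    - {"slide": [0, 0.01, 0.03], "rot": [0, 0, 0], "jaw": 20}
    - {"slide": [0, 0.01, 0.03], "rot": [0, 0, 0], "jaw": 20}
    - {"slide": [0, 0.01, 0.03], "rot": [0, 0, 0], "jaw": 20}
    - {"slide": [0, 0.01, 0.03], "rot": [0, 0, 0], "jaw": 20}
  squeeze: 60

```text
time_s: 6.32
position: [0.5636, 0.2288, 0.0926]
tcp_rot: [0.773, 0.634, 0.0, 0.0]
wrist_force: [-2.5, -0.3, 5.7]
opening: 0.0386
finger_force: 59.8
```

Request:
move_arm:
  plan:
    - {"slide": [0, 0, -0.15], "rot": [0, 0, 0], "jaw": 20}
    - {"slide": [0, 0, -0.4], "rot": [0, 0, 0], "jaw": 20}
    - {"slide": [0, 0, -0.7], "rot": [0, 0, 0], "jaw": 20}
    - {"slide": [0, 0, -1], "rot": [0, 0, 0], "jaw": 20}

```text
time_s: 6.82
position: [0.5633, 0.2287, 0.1728]
tcp_rot: [0.773, 0.634, -0.0, 0.0]
wrist_force: [0.4, -0.1, -4.6]
opening: 0.0382
finger_force: 60.9
```

Request:
move_arm:
  plan:
    - {"slide": [0, 0, -0.35], "rot": [0, 0, 0], "jaw": 20}
    - {"slide": [0, 0, -0.7], "rot": [0, 0, 0], "jaw": 20}
    - {"slide": [0, 0, -1], "rot": [0, 0, 0], "jaw": 20}
    - {"slide": [0, 0, -1], "rot": [0, 0, 0], "jaw": 20}
    - {"slide": [0, 0, -1], "rot": [0, 0, 0], "jaw": 20}

```text
time_s: 7.45
position: [0.563, 0.2286, 0.2507]
tcp_rot: [0.773, 0.634, -0.001, -0.0]
wrist_force: [0.1, -1.3, -5.0]
opening: 0.0384
finger_force: 61.0
```

```bash
python3 - <<'E'
from h import *
s=env.read_state(); p=s["position"]; print(p,s["tcp_rot"],s["wrist_force"],s["opening"])
ims=[]
for n in("scene","side","wrist"):
    c=vision.capture(n); np.savez("l_"+n+".npz",**c); u,v=map(int,px(c,p-[0,0,.045])); print(n,u,v)
    if n!="wrist": ims.append(cv2.resize(c["color"][v-35:v+35,u-35:u+35],(400,400),interpolation=cv2.INTER_CUBIC))
cv2.imwrite("pics/l1.png",np.hstack(ims)[...,::-1])
E
```

```text
[0.56297335 0.22859502 0.25070642] [ 7.72977662e-01  6.34432874e-01 -6.46821470e-04 -2.11222832e-04] [ 0.09027145 -1.29138587 -4.95017989] 0.03835458478836328
scene 293 153
side 232 159
wrist 249 232
```

View pics/l1.png

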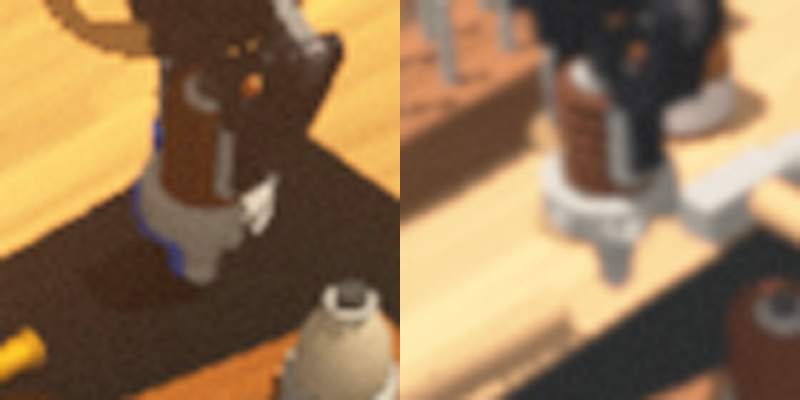

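The head is held (about 4.9 N on the wrist). The notch in its flange rim is barely visible in the side view. I'll carry it over the nose and profile the rim brightness by azimuth.

Request:
move_arm:
  plan:
    - {"slide": [-0.45, 0.15, 0], "rot": [0, 0, 0], "jaw": 20}
    - {"slide": [-0.9, 0.3, 0], "rot": [0, 0, 0], "jaw": 20}

```text
time_s: 7.85
position: [0.5728, 0.1528, 0.2507]
tcp_rot: [0.773, 0.635, -0.001, -0.0]
wrist_force: [0.8, 0.1, -3.9]
opening: 0.0388
finger_force: 61.0
```

Request:
move_arm:
  plan:
    - {"slide": [-0.45, 0.15, 0], "rot": [0, 0, 0], "jaw": 20}
    - {"slide": [-0.9, 0.3, 0], "rot": [0, 0, 0], "jaw": 20}

```text
time_s: 8.1
position: [0.5824, 0.0769, 0.2508]
tcp_rot: [0.773, 0.634, -0.001, -0.0]
wrist_force: [0.1, 0.4, -4.2]
opening: 0.0386
finger_force: 61.0
```

Request:
move_arm:
  plan:
    - {"slide": [-0.45, 0.15, 0], "rot": [0, 0, 0], "jaw": 20}
    - {"slide": [-0.9, 0.3, 0], "rot": [0, 0, 0], "jaw": 20}

```text
time_s: 8.35
position: [0.5919, 0.0016, 0.2509]
tcp_rot: [0.773, 0.634, -0.0, -0.0]
wrist_force: [-0.4, -0.3, -4.6]
opening: 0.0387
finger_force: 61.0
```

Request:
move_arm:
  plan:
    - {"slide": [-0.45, 0.15, 0], "rot": [0, 0, 0], "jaw": 20}
    - {"slide": [-0.9, 0.3, 0], "rot": [0, 0, 0], "jaw": 20}

```text
time_s: 8.6
position: [0.6014, -0.0737, 0.2508]
tcp_rot: [0.773, 0.634, -0.0, -0.0]
wrist_force: [-0.2, 0.2, -4.5]
opening: 0.0387
finger_force: 61.0
```

Request:
move_arm:
  plan:
    - {"slide": [-0.45, 0.15, 0], "rot": [0, 0, 0], "jaw": 20}
    - {"slide": [-0.9, 0.3, 0], "rot": [0, 0, 0], "jaw": 20}

```text
time_s: 8.85
position: [0.6109, -0.149, 0.2507]
tcp_rot: [0.773, 0.634, -0.0, -0.001]
wrist_force: [0.4, -0.1, -3.7]
opening: 0.0387
finger_force: 61.0
```

Request:
move_arm:
  plan:
    - {"slide": [-0.45, 0.15, 0], "rot": [0, 0, 0], "jaw": 20}
    - {"slide": [-0.9, 0.3, 0], "rot": [0, 0, 0], "jaw": 20}

```text
time_s: 9.1
position: [0.6204, -0.2243, 0.2507]
tcp_rot: [0.773, 0.634, -0.0, -0.001]
wrist_force: [0.7, 0.1, -4.9]
opening: 0.039
finger_force: 61.0
```

Request:
move_arm:
  plan:
    - {"slide": [-0.45, 0.15, 0], "rot": [0, 0, 0], "jaw": 20}
    - {"slide": [-0.88, 0.29, 0], "rot": [0, 0, 0], "jaw": 20}
    - {"slide": [-0.88, 0.29, 0], "rot": [0, 0, 0], "jaw": 20}
    - {"slide": [-0.88, 0.29, 0], "rot": [0, 0, 0], "jaw": 20}

```text
time_s: 9.6
position: [0.6293, -0.2962, 0.2507]
tcp_rot: [0.773, 0.634, -0.0, -0.001]
wrist_force: [-1.0, -0.4, -4.1]
opening: 0.0385
finger_force: 61.3
```

```bash
cat >> h.py <<'E'
def rim(c,p,dz=.0425):
    g=cv2.cvtColor(c["color"],cv2.COLOR_RGB2GRAY).astype(np.float32); o=p-[0,0,dz]; cam=c["pose"][:3,3]-o
    a0=np.degrees(np.arctan2(cam[1],cam[0])); out=[]
    for a in range(-72,73,6):
        t=np.radians(a0+a); zs=[.001,.0035,.006,.0085,.0115]
        P=np.array([px(c,o+[.028*np.cos(t),.028*np.sin(t),z]) for z in zs],np.float32)
        out.append(cv2.remap(g,P[:,:1],P[:,1:],1)[:,0])
    print("az0",round(a0,1)); 
    for a,r in zip(range(-72,73,6),out): print(round(a0+a)%180, r.astype(int))
E
python3 - <<'E'
from h import *
p=np.array([.563,.2286,.2507])
for n in("scene","side"): print(n); rim(dict(np.load(f"l_{n}.npz")),p)
move([.6272,-.2967,.255],-11.5); s=env.read_state(); print(s["joints"][5],s["wrist_force"],s["opening"])
E
```

```text
scene
az0 -45.6
62 [ 90  94  96 100 105]
68 [ 90  97 100 101 107]
74 [ 94  95  99 102 107]
80 [ 99 102 101 103 107]
86 [ 99 103 105 108 107]
92 [ 98 105 106 107 109]
98 [ 98 104 107 107 108]
104 [ 99 102 105 108 110]
110 [ 98 104 106 109 111]
116 [103 105 106 108 111]
122 [106 106 107 111 114]
128 [104 106 110 110 111]
134 [106 108 108 110 110]
140 [104 106 108 110 114]
146 [ 98 104 106 110 112]
152 [ 93 101 104 110 109]
158 [ 98 105 108 107 106]
164 [ 87  98  97  95 106]
170 [ 66  72  76  88 120]
176 [ 57  85 109 124 138]
2 [ 98 135 154 151 165]
8 [126 156 167 171 172]
14 [116 146 167 170 163]
20 [111 129 147 145 148]
26 [ 93 127 130 128 128]
side
az0 137.2
65 [200 201 205 209 214]
71 [195 195 196 200 205]
77 [189 190 188 187 192]
83 [188 187 188 185 183]
89 [186 185 188 189 184]
95 [181 179 183 189 190]
101 [171 165 168 176 184]
107 [162 151 150 157 170]
113 [159 141 139 143 156]
119 [159 140 141 144 154]
125 [149 143 145 147 157]
131 [139 147 154 157 163]
137 [141 157 168 172 173]
143 [148 167 175 170 170]
149 [161 178 179 173 169]
155 [180 191 192 185 175]
161 [190 190 188 178 163]
167 [185 173 166 157 145]
173 [188 172 154 140 131]
179 [199 179 150 129 124]
5 [200 172 140 124 121]
11 [181 150 127 120 121]
17 [160 132 120 120 122]
23 [138 123 120 121 125]
29 [129 124 126 129 131]
pos [ 0.6293 -0.2962  0.2507] yaw -11.25 slide [-0.011 -0.025 -0.054] rotz 0.008
-0.3385414203976996 [-1.00299458 -0.37866838 -4.07153309] 0.03853134977291742
```

```bash
python3 - <<'E'
from h import *
s=env.read_state();p=s["position"];c=vision.capture("side"); rim(c,p); np.savez("n_side.npz",**c)
E
```

```text
az0 122.8
51 [232 228 222 216 213]
57 [231 227 220 212 208]
63 [230 227 219 209 201]
69 [226 220 210 198 188]
75 [223 214 201 188 179]
81 [222 209 193 178 169]
87 [219 206 188 172 167]
93 [216 201 182 168 165]
99 [206 188 172 161 160]
105 [184 169 157 150 155]
111 [154 147 140 139 151]
117 [134 134 135 139 150]
123 [133 138 141 144 153]
129 [133 142 148 152 160]
135 [137 147 154 159 166]
141 [151 156 160 164 170]
147 [176 175 174 174 174]
153 [190 181 175 173 166]
159 [192 175 163 157 153]
165 [190 169 154 144 140]
171 [188 168 150 138 130]
177 [193 173 149 131 126]
3 [196 171 147 131 127]
9 [191 163 142 135 135]
15 [183 162 147 144 146]
```

Request:
move_arm:
  plan:
    - {"slide": [0, 0, 0], "rot": [0, 0, -0.33], "jaw": 20}
    - {"slide": [0, 0, 0], "rot": [0, 0, -0.66], "jaw": 20}
    - {"slide": [0, 0, 0], "rot": [0, 0, -1], "jaw": 20}
    - {"slide": [0, 0, 0], "rot": [0, 0, -1], "jaw": 20}
    - {"slide": [0, 0, 0], "rot": [0, 0, -1], "jaw": 20}

```text
time_s: 10.28
position: [0.6296, -0.296, 0.2517]
tcp_rot: [0.584, 0.812, -0.0, 0.0]
wrist_force: [-0.2, 0.4, -4.0]
opening: 0.0387
finger_force: 61.3
```

```bash
python3 - <<'E'
from h import *
s=env.read_state();p=s["position"];print(p); move([.6272,-.2967,.255],18.5); ims=[]
for n in("scene","side"):
    c=vision.capture(n); print(n); rim(c,p); np.savez(f"n2_{n}.npz",**c)
    u,v=map(int,px(c,p-[0,0,.04])); ims.append(cv2.resize(c["color"][v-25:v+25,u-25:u+25],(400,400),interpolation=cv2.INTER_CUBIC))
c=dict(np.load("n_side.npz")); u,v=map(int,px(c,p-[0,0,.04]));
cv2.imwrite("pics/n2.png",np.hstack([cv2.resize(i,(266,266)) for i in ims+[cv2.resize(c["color"][v-25:v+25,u-25:u+25],(400,400),interpolation=cv2.INTER_CUBIC)]])[...,::-1])
E
```

```text
[ 0.62961448 -0.29603798  0.25167394]
pos [ 0.6296 -0.296   0.2517] yaw 18.57 slide [ 0.002 -0.031 -0.042] rotz 0.002
scene
az0 -6.0
102 [ 98  96  94 100  98]
108 [ 99  98  99  98 101]
114 [96 97 99 99 99]
120 [ 99  97  98 100 101]
126 [103  97  96  97 103]
132 [ 99  97  98 101 102]
138 [ 99  98  96  98 103]
144 [ 98  99  97 101 103]
150 [ 96  96  98 100 105]
156 [ 98  97  98  98 101]
162 [100 100 101 100 100]
168 [ 97  96 101 101 100]
174 [ 90  94 100 102 101]
0 [101  98 100 100  99]
6 [159 138 116  97  98]
12 [200 199 181 157 122]
18 [199 187 165 143 125]
24 [172 151 133 127 132]
30 [135 144 157 147 140]
36 [148 175 179 180 182]
42 [133 151 166 176 169]
48 [130 132 141 153 169]
54 [128 137 158 174 173]
60 [136 148 159 163 155]
66 [133 141 145 143 143]
side
az0 122.8
51 [231 228 224 221 219]
57 [231 227 223 220 217]
63 [231 227 222 217 213]
69 [232 227 221 214 207]
75 [230 227 220 212 201]
81 [228 225 217 206 194]
87 [226 220 210 198 185]
93 [223 213 199 186 175]
99 [215 203 185 174 170]
105 [197 186 176 169 168]
111 [172 174 175 174 173]
117 [153 165 176 183 176]
123 [141 155 169 174 172]
129 [132 141 150 156 163]
135 [126 129 134 140 154]
141 [137 132 130 134 149]
147 [159 145 134 132 146]
153 [176 155 139 134 149]
159 [185 160 142 139 150]
165 [187 162 144 141 151]
171 [188 165 147 140 151]
177 [188 164 147 140 151]
3 [185 161 147 145 151]
9 [179 160 147 146 154]
15 [175 162 157 156 160]
```

View pics/n2.png

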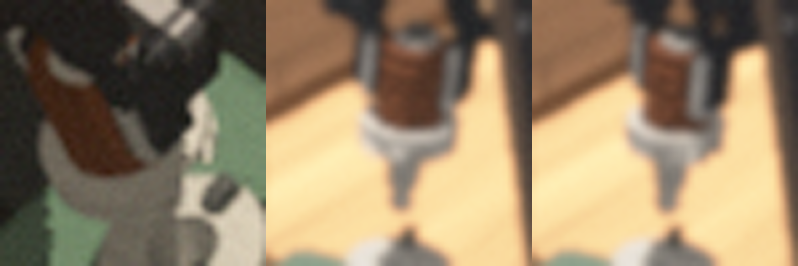

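Request:
move_arm:
  plan:
    - {"slide": [0, -0.03, 0], "rot": [0, 0, 0.33], "jaw": 20}
    - {"slide": [0, -0.03, 0], "rot": [0, 0, 0.66], "jaw": 20}
    - {"slide": [0, -0.03, 0], "rot": [0, 0, 1], "jaw": 20}

```text
time_s: 10.75
position: [0.6272, -0.2974, 0.2516]
tcp_rot: [0.775, 0.631, -0.0, 0.0]
wrist_force: [-0.3, -0.4, -4.6]
opening: 0.0388
finger_force: 61.3
```

Request:
move_arm:
  plan:
    - {"slide": [0, 0, 0], "rot": [0, 0, 0.3], "jaw": 20}
    - {"slide": [0, 0, 0], "rot": [0, 0, 0.52], "jaw": 20}
    - {"slide": [0, 0, 0], "rot": [0, 0, 0.52], "jaw": 20}
    - {"slide": [0, 0, 0], "rot": [0, 0, 0.52], "jaw": 20}
    - {"slide": [0, 0, 0], "rot": [0, 0, 0.52], "jaw": 20}

```text
time_s: 11.38
position: [0.6273, -0.2974, 0.2516]
tcp_rot: [0.852, 0.524, 0.0, 0.0]
wrist_force: [0.8, 0.4, -4.2]
opening: 0.0388
finger_force: 61.3
```

```bash
python3 - <<'E'
from h import *
move([.6272,-.2967,.196],-27); s=env.read_state(); print(s["wrist_force"],s["tcp_rot"],s["joints"][5])
E
```

```text
pos [ 0.6273 -0.2974  0.2516] yaw -26.78 slide [ 0.007 -0.005  0.695] rotz 0.007
[ 0.76073306  0.3523868  -4.20078386] [8.51645824e-01 5.24117724e-01 9.59215290e-08 3.90942003e-05] -0.07033333624495926
```

Request:
move_arm:
  plan:
    - {"slide": [0.007, -0.005, 0.2], "rot": [0, 0, 0], "jaw": 20}
    - {"slide": [0.007, -0.005, 0.4], "rot": [0, 0, 0], "jaw": 20}
    - {"slide": [0.007, -0.005, 0.55], "rot": [0, 0, 0], "jaw": 20}
    - {"slide": [0.007, -0.005, 0.68], "rot": [0, 0, 0], "jaw": 20}
    - {"slide": [0.007, -0.005, 0.7], "rot": [0, 0, 0], "jaw": 20}
    - {"slide": [0.007, -0.005, 0.7], "rot": [0, 0, 0], "jaw": 20}

```text
time_s: 12.12
position: [0.6273, -0.2968, 0.1958]
tcp_rot: [0.852, 0.524, 0.0, 0.0]
wrist_force: [-0.8, 0.2, -4.5]
opening: 0.0381
finger_force: 61.3
```

Request:
move_arm:
  plan:
    - {"slide": [0, 0, 0.03], "rot": [0, 0, 0], "jaw": 20}
    - {"slide": [0, 0, 0.06], "rot": [0, 0, 0], "jaw": 20}
    - {"slide": [0, 0, 0.06], "rot": [0, 0, 0], "jaw": 20}
    - {"slide": [0, 0, 0.06], "rot": [0, 0, 0], "jaw": 20}

```text
time_s: 12.62
position: [0.6272, -0.2967, 0.1909]
tcp_rot: [0.852, 0.524, 0.0, 0.0]
wrist_force: [0.2, 0.1, -4.4]
opening: 0.0387
finger_force: 61.3
```

Request:
move_arm:
  plan:
    - {"slide": [0, 0, 0.03], "rot": [0, 0, 0], "jaw": 20}
    - {"slide": [0, 0, 0.05], "rot": [0, 0, 0], "jaw": 20}
    - {"slide": [0, 0, 0.05], "rot": [0, 0, 0], "jaw": 20}
    - {"slide": [0, 0, 0.05], "rot": [0, 0, 0], "jaw": 20}

```text
time_s: 13.12
position: [0.6271, -0.2967, 0.1867]
tcp_rot: [0.852, 0.524, -0.0, -0.0]
wrist_force: [-0.2, 0.1, -5.0]
opening: 0.0387
finger_force: 61.7
```

Request:
move_arm:
  plan:
    - {"slide": [0, 0, 0.01], "rot": [0, 0, 0], "jaw": 20}
    - {"slide": [0, 0, 0.01], "rot": [0, 0, 0], "jaw": 20}
    - {"slide": [0, 0, 0.01], "rot": [0, 0, 0], "jaw": 20}

```text
time_s: 13.5
position: [0.6272, -0.2967, 0.1865]
tcp_rot: [0.852, 0.524, 0.0, 0.0]
wrist_force: [-2.9, 0.8, 4.2]
opening: 0.0388
finger_force: 61.9
```

Contact on the dogs at TCP z 0.1865, as expected. I'll sweep in small turns under light pressure.

Request:
move_arm:
  plan:
    - {"slide": [0, 0, -0.002], "rot": [0, 0, -0.07], "jaw": 20}
    - {"slide": [0, 0, -0.002], "rot": [0, 0, -0.14], "jaw": 20}
    - {"slide": [0, 0, -0.002], "rot": [0, 0, -0.14], "jaw": 20}

```text
time_s: 13.88
position: [0.6275, -0.2969, 0.1866]
tcp_rot: [0.832, 0.555, 0.0, 0.001]
wrist_force: [-0.1, 0.3, 4.5]
opening: 0.0388
finger_force: 62.1
```

Request:
move_arm:
  plan:
    - {"slide": [0, 0, 0], "rot": [0, 0, -0.07], "jaw": 20}
    - {"slide": [0, 0, 0], "rot": [0, 0, -0.14], "jaw": 20}
    - {"slide": [0, 0, 0], "rot": [0, 0, -0.14], "jaw": 20}

```text
time_s: 14.25
position: [0.6274, -0.2969, 0.1866]
tcp_rot: [0.811, 0.585, 0.0, 0.001]
wrist_force: [-0.5, 0.1, 5.7]
opening: 0.0387
finger_force: 62.2
```

Request:
move_arm:
  plan:
    - {"slide": [0, 0, 0], "rot": [0, 0, -0.07], "jaw": 20}
    - {"slide": [0, 0, 0], "rot": [0, 0, -0.14], "jaw": 20}
    - {"slide": [0, 0, 0], "rot": [0, 0, -0.14], "jaw": 20}

```text
time_s: 14.62
position: [0.6274, -0.2969, 0.1865]
tcp_rot: [0.789, 0.614, 0.0, 0.001]
wrist_force: [-0.5, -0.8, 6.1]
opening: 0.0385
finger_force: 62.2
```

Request:
move_arm:
  plan:
    - {"slide": [0, 0, -0.004], "rot": [0, 0, -0.07], "jaw": 20}
    - {"slide": [0, 0, -0.004], "rot": [0, 0, -0.14], "jaw": 20}
    - {"slide": [0, 0, -0.004], "rot": [0, 0, -0.14], "jaw": 20}

```text
time_s: 15.0
position: [0.6272, -0.2968, 0.1865]
tcp_rot: [0.766, 0.643, 0.0, 0.0]
wrist_force: [0.2, -0.3, 4.0]
opening: 0.0387
finger_force: 62.1
```

Request:
move_arm:
  plan:
    - {"slide": [0, 0, 0], "rot": [0, 0, -0.07], "jaw": 20}
    - {"slide": [0, 0, 0], "rot": [0, 0, -0.14], "jaw": 20}
    - {"slide": [0, 0, 0], "rot": [0, 0, -0.14], "jaw": 20}

```text
time_s: 15.38
position: [0.6272, -0.2967, 0.1865]
tcp_rot: [0.742, 0.671, -0.0, 0.0]
wrist_force: [-0.4, 0.3, 5.1]
opening: 0.0384
finger_force: 62.1
```

Request:
move_arm:
  plan:
    - {"slide": [0, 0, 0], "rot": [0, 0, -0.07], "jaw": 20}
    - {"slide": [0, 0, 0], "rot": [0, 0, -0.14], "jaw": 20}
    - {"slide": [0, 0, 0], "rot": [0, 0, -0.14], "jaw": 20}

```text
time_s: 15.75
position: [0.6271, -0.2967, 0.1865]
tcp_rot: [0.717, 0.697, -0.0, 0.0]
wrist_force: [-0.3, -0.0, 5.8]
opening: 0.0386
finger_force: 62.2
```

Request:
move_arm:
  plan:
    - {"slide": [0, 0, -0.004], "rot": [0, 0, -0.07], "jaw": 20}
    - {"slide": [0, 0, -0.004], "rot": [0, 0, -0.14], "jaw": 20}
    - {"slide": [0, 0, -0.004], "rot": [0, 0, -0.21], "jaw": 20}

```text
time_s: 16.12
position: [0.6271, -0.2967, 0.1866]
tcp_rot: [0.677, 0.736, -0.0, -0.0]
wrist_force: [-0.7, 0.0, 2.2]
opening: 0.0386
finger_force: 62.1
```

Request:
move_arm:
  plan:
    - {"slide": [0, 0, 0], "rot": [0, 0, -0.07], "jaw": 20}
    - {"slide": [0, 0, 0], "rot": [0, 0, -0.14], "jaw": 20}
    - {"slide": [0, 0, 0], "rot": [0, 0, -0.21], "jaw": 20}

```text
time_s: 16.5
position: [0.6271, -0.2967, 0.1866]
tcp_rot: [0.635, 0.772, -0.0, -0.0]
wrist_force: [0.3, -0.8, 0.4]
opening: 0.0391
finger_force: 62.1
```

Request:
move_arm:
  plan:
    - {"slide": [0, 0, 0], "rot": [0, 0, -0.07], "jaw": 20}
    - {"slide": [0, 0, 0], "rot": [0, 0, -0.14], "jaw": 20}
    - {"slide": [0, 0, 0], "rot": [0, 0, -0.21], "jaw": 20}

```text
time_s: 16.88
position: [0.6271, -0.2967, 0.1866]
tcp_rot: [0.592, 0.806, -0.0, -0.0]
wrist_force: [0.2, -0.4, -1.1]
opening: 0.0385
finger_force: 62.1
```

Request:
move_arm:
  plan:
    - {"slide": [0, 0, -0.004], "rot": [0, 0, -0.07], "jaw": 20}
    - {"slide": [0, 0, -0.004], "rot": [0, 0, -0.14], "jaw": 20}
    - {"slide": [0, 0, -0.004], "rot": [0, 0, -0.21], "jaw": 20}

```text
time_s: 17.25
position: [0.627, -0.2966, 0.1868]
tcp_rot: [0.547, 0.837, -0.0, -0.0]
wrist_force: [0.6, -0.1, -4.1]
opening: 0.0389
finger_force: 61.7
```

```bash
python3 - <<'E'
from h import *
move([.6272,-.2967,.1865],-15); s=env.read_state(); print(s["joints"][5],s["wrist_force"],s["moment"])
E
```

```text
pos [ 0.627  -0.2966  0.1868] yaw 23.7 slide [-0.002  0.001  0.004] rotz 1.29
-0.9506258290513881 [ 0.64784246 -0.08384726 -4.08930815] [-0.070702   -0.02463573 -0.03856953]
```

Request:
move_arm:
  plan:
    - {"slide": [0, 0, 0.006], "rot": [0, 0, 0], "jaw": 20}
    - {"slide": [0, 0, 0.01], "rot": [0, 0, 0], "jaw": 20}
    - {"slide": [0, 0, 0.01], "rot": [0, 0, 0], "jaw": 20}

```text
time_s: 17.62
position: [0.6272, -0.2967, 0.1866]
tcp_rot: [0.548, 0.836, -0.0, 0.0]
wrist_force: [-1.1, 0.0, -0.4]
opening: 0.039
finger_force: 61.6
```

No drop from yaw −27° to +24°. The scene rim profile has another dark notch candidate, which predicts engagement near yaw −73°. I'll lift 2 mm, turn back and feel there.

Request:
move_arm:
  plan:
    - {"slide": [0, 0, -0.03], "rot": [0, 0, 0], "jaw": 20}
    - {"slide": [0, 0, -0.03], "rot": [0, 0, 0.31], "jaw": 20}
    - {"slide": [0, 0, -0.03], "rot": [0, 0, 0.62], "jaw": 20}
    - {"slide": [0, 0, -0.03], "rot": [0, 0, 0.93], "jaw": 20}

```text
time_s: 18.12
position: [0.6272, -0.2967, 0.1886]
tcp_rot: [0.735, 0.678, -0.0, -0.0]
wrist_force: [0.3, -0.1, -4.3]
opening: 0.0391
finger_force: 61.6
```

Request:
move_arm:
  plan:
    - {"slide": [0, 0, 0], "rot": [0, 0, 0.31], "jaw": 20}
    - {"slide": [0, 0, 0], "rot": [0, 0, 0.62], "jaw": 20}
    - {"slide": [0, 0, 0], "rot": [0, 0, 0.93], "jaw": 20}

```text
time_s: 18.5
position: [0.6271, -0.2967, 0.1886]
tcp_rot: [0.877, 0.481, -0.0, -0.0]
wrist_force: [-0.1, -0.5, -5.0]
opening: 0.0388
finger_force: 61.6
```

Request:
move_arm:
  plan:
    - {"slide": [0, 0, 0], "rot": [0, 0, 0.31], "jaw": 20}
    - {"slide": [0, 0, 0], "rot": [0, 0, 0.62], "jaw": 20}
    - {"slide": [0, 0, 0], "rot": [0, 0, 0.93], "jaw": 20}
    - {"slide": [0, 0, 0], "rot": [0, 0, 0.93], "jaw": 20}

```text
time_s: 19.0
position: [0.6272, -0.2967, 0.1886]
tcp_rot: [0.966, 0.258, -0.0, -0.0]
wrist_force: [-0.1, -0.2, -4.4]
opening: 0.0387
finger_force: 61.6
```

Request:
move_arm:
  plan:
    - {"slide": [0, 0, 0.02], "rot": [0, 0, 0], "jaw": 20}
    - {"slide": [0, 0, 0.035], "rot": [0, 0, 0], "jaw": 20}
    - {"slide": [0, 0, 0.035], "rot": [0, 0, 0], "jaw": 20}

```text
time_s: 19.38
position: [0.6272, -0.2967, 0.1866]
tcp_rot: [0.966, 0.258, 0.0, 0.0]
wrist_force: [-1.9, 1.0, 3.0]
opening: 0.0387
finger_force: 62.1
```

```bash
python3 - <<'E'
from h import *
move([.6272,-.2967,.1865],-73); s=env.read_state(); print(s["joints"][5],s["wrist_force"],s["moment"])
E
```

```text
pos [ 0.6272 -0.2967  0.1866] yaw -60.07 slide [-0.    -0.     0.001] rotz 0.431
0.5115336459545153 [-1.86089838  1.02369697  2.95231262] [0.27881326 0.38240884 0.03897144]
```

Contact with about 7 N. Sweep in 4° steps towards −73°.

Request:
move_arm:
  plan:
    - {"slide": [0, 0, 0], "rot": [0, 0, 0.07], "jaw": 20}
    - {"slide": [0, 0, 0], "rot": [0, 0, 0.13], "jaw": 20}
    - {"slide": [0, 0, 0], "rot": [0, 0, 0.13], "jaw": 20}

```text
time_s: 19.75
position: [0.6275, -0.2969, 0.1865]
tcp_rot: [0.975, 0.224, 0.001, 0.001]
wrist_force: [-0.4, -0.3, 6.0]
opening: 0.0385
finger_force: 62.2
```

Request:
move_arm:
  plan:
    - {"slide": [0, 0, 0], "rot": [0, 0, 0.07], "jaw": 20}
    - {"slide": [0, 0, 0], "rot": [0, 0, 0.13], "jaw": 20}
    - {"slide": [0, 0, 0], "rot": [0, 0, 0.13], "jaw": 20}

```text
time_s: 20.12
position: [0.6275, -0.2969, 0.1864]
tcp_rot: [0.982, 0.191, 0.001, 0.0]
wrist_force: [0.4, -0.7, 4.3]
opening: 0.039
finger_force: 62.2
```

Request:
move_arm:
  plan:
    - {"slide": [0, 0, 0], "rot": [0, 0, 0.07], "jaw": 20}
    - {"slide": [0, 0, 0], "rot": [0, 0, 0.13], "jaw": 20}
    - {"slide": [0, 0, 0], "rot": [0, 0, 0.13], "jaw": 20}

```text
time_s: 20.5
position: [0.6272, -0.2969, 0.186]
tcp_rot: [0.988, 0.157, 0.0, 0.0]
wrist_force: [-0.4, 0.1, 5.8]
opening: 0.0387
finger_force: 62.1
```

Request:
move_arm:
  plan:
    - {"slide": [0, 0, 0], "rot": [0, 0, 0.07], "jaw": 20}
    - {"slide": [0, 0, 0], "rot": [0, 0, 0.13], "jaw": 20}
    - {"slide": [0, 0, 0], "rot": [0, 0, 0.13], "jaw": 20}

```text
time_s: 20.88
position: [0.6271, -0.2963, 0.1851]
tcp_rot: [0.992, 0.124, -0.0, -0.0]
wrist_force: [1.7, 0.3, -4.2]
opening: 0.0386
finger_force: 61.4
```

It dropped: contact vanished and z fell to 0.185 at yaw −76°. Easing down.

Request:
move_arm:
  plan:
    - {"slide": [0, 0, 0.01], "rot": [0, 0, 0], "jaw": 20}
    - {"slide": [0, 0, 0.015], "rot": [0, 0, 0], "jaw": 20}
    - {"slide": [0, 0, 0.015], "rot": [0, 0, 0], "jaw": 20}

```text
time_s: 21.25
position: [0.6272, -0.2965, 0.1846]
tcp_rot: [0.992, 0.124, -0.0, -0.0]
wrist_force: [1.9, 2.2, -2.9]
opening: 0.0388
finger_force: 61.4
```

```bash
python3 - <<'E'
from h import *
move([.6272,-.2967,.1775],-76); s=env.read_state(); print(s["joints"][5],s["wrist_force"],s["moment"])
E
```

```text
pos [ 0.6272 -0.2965  0.1846] yaw -75.74 slide [-0.     0.003  0.089] rotz 0.009
0.7849368602520629 [ 1.8515641   2.19675652 -2.87717186] [ 0.37835457 -0.33074581 -0.03254234]
```

Request:
move_arm:
  plan:
    - {"slide": [0, 0, 0.01], "rot": [0, 0, 0.02], "jaw": 20}
    - {"slide": [0, 0, 0.01], "rot": [0, 0, 0.04], "jaw": 20}
    - {"slide": [0, 0, 0.01], "rot": [0, 0, 0.06], "jaw": 20}
    - {"slide": [0, 0, 0.01], "rot": [0, 0, 0.06], "jaw": 20}

```text
time_s: 21.75
position: [0.6272, -0.2968, 0.1841]
tcp_rot: [0.994, 0.108, 0.0, 0.0]
wrist_force: [0.2, 1.8, 1.4]
opening: 0.0388
finger_force: 61.5
```

```bash
python3 - <<'E'
from h import *
move([.6272,-.2967,.1775],-76); s=env.read_state(); print(s["joints"][5],s["wrist_force"],s["moment"])
E
```

```text
pos [ 0.6272 -0.2968  0.1841] yaw -77.56 slide [ 0.    -0.002  0.082] rotz -0.052
0.8165869797293089 [0.22854209 1.82556112 1.39716357] [ 0.40160156 -0.30756468  0.05408149]
```

Request:
move_arm:
  plan:
    - {"slide": [0, 0, 0.005], "rot": [0, 0, 0], "jaw": 20}
    - {"slide": [0, 0, 0.01], "rot": [0, 0, 0], "jaw": 20}
    - {"slide": [0, 0, 0.01], "rot": [0, 0, 0], "jaw": 20}
    - {"slide": [0, 0, 0.01], "rot": [0, 0, 0], "jaw": 20}

```text
time_s: 22.25
position: [0.6273, -0.2968, 0.1835]
tcp_rot: [0.994, 0.109, 0.0, 0.0]
wrist_force: [0.5, 1.5, 5.2]
opening: 0.0386
finger_force: 61.7
```

```bash
python3 - <<'E'
from h import *
move([.6272,-.2967,.1775],-76); s=env.read_state(); print(s["joints"][5],s["wrist_force"],s["moment"])
E
```

```text
pos [ 0.6273 -0.2968  0.1835] yaw -77.54 slide [-0.001 -0.002  0.075] rotz -0.051
0.8163786057275315 [0.52254416 1.54303505 5.1853224 ] [ 0.41417237 -0.20603385  0.02220479]
```

Force is rising smoothly (about 10 N) while it sinks, with hardly any moment about the axis, which matches the spring pawls. Continuing in 0.8 mm steps.

Request:
move_arm:
  plan:
    - {"slide": [0, 0, 0.005], "rot": [0, 0, 0], "jaw": 20}
    - {"slide": [0, 0, 0.01], "rot": [0, 0, 0], "jaw": 20}
    - {"slide": [0, 0, 0.01], "rot": [0, 0, 0], "jaw": 20}

```text
time_s: 22.62
position: [0.6273, -0.297, 0.183]
tcp_rot: [0.994, 0.109, 0.0, 0.0]
wrist_force: [0.4, 2.0, 6.4]
opening: 0.0385
finger_force: 62.0
```

Request:
move_arm:
  plan:
    - {"slide": [0, 0, 0.005], "rot": [0, 0, 0], "jaw": 20}
    - {"slide": [0, 0, 0.01], "rot": [0, 0, 0], "jaw": 20}
    - {"slide": [0, 0, 0.01], "rot": [0, 0, 0], "jaw": 20}

```text
time_s: 23.0
position: [0.6271, -0.297, 0.181]
tcp_rot: [0.994, 0.108, -0.0, 0.0]
wrist_force: [1.5, -1.4, -2.7]
opening: 0.0389
finger_force: 61.5
```

Request:
move_arm:
  plan:
    - {"slide": [0, 0, 0.01], "rot": [0, 0, 0], "jaw": 20}
    - {"slide": [0, 0, 0.02], "rot": [0, 0, 0], "jaw": 20}
    - {"slide": [0, 0, 0.02], "rot": [0, 0, 0], "jaw": 20}

```text
time_s: 23.38
position: [0.627, -0.2967, 0.1795]
tcp_rot: [0.994, 0.108, -0.0, -0.0]
wrist_force: [1.2, -1.6, -1.6]
opening: 0.0386
finger_force: 61.6
```

```bash
python3 - <<'E'
from h import *
move([.6272,-.2967,.1775],-76); s=env.read_state(); print(s["joints"][5],s["wrist_force"],s["moment"])
E
```

```text
pos [ 0.627  -0.2967  0.1795] yaw -77.54 slide [0.002 0.001 0.026] rotz -0.051
0.8164044007572756 [ 1.21887927 -1.55907821 -1.55695862] [-0.20291704 -0.36254834 -0.05287634]
```

Request:
move_arm:
  plan:
    - {"slide": [0, 0, 0.006], "rot": [0, 0, 0], "jaw": 20}
    - {"slide": [0, 0, 0.013], "rot": [0, 0, 0], "jaw": 20}
    - {"slide": [0, 0, 0.013], "rot": [0, 0, 0], "jaw": 20}

```text
time_s: 23.75
position: [0.627, -0.2965, 0.1782]
tcp_rot: [0.994, 0.108, -0.0, -0.0]
wrist_force: [2.9, 0.4, -7.3]
opening: 0.039
finger_force: 61.2
```

Request:
move_arm:
  plan:
    - {"slide": [0, 0, 0.005], "rot": [0, 0, 0], "jaw": 20}
    - {"slide": [0, 0, 0.01], "rot": [0, 0, 0], "jaw": 20}
    - {"slide": [0, 0, 0.01], "rot": [0, 0, 0], "jaw": 20}

```text
time_s: 24.12
position: [0.6271, -0.2965, 0.178]
tcp_rot: [0.994, 0.109, -0.0, -0.0]
wrist_force: [2.2, 1.1, -5.8]
opening: 0.0387
finger_force: 61.2
```

Request:
move_arm:
  plan:
    - {"slide": [0, 0, 0.005], "rot": [0, 0, 0], "jaw": 20}
    - {"slide": [0, 0, 0.008], "rot": [0, 0, 0], "jaw": 20}
    - {"slide": [0, 0, 0.008], "rot": [0, 0, 0], "jaw": 20}

```text
time_s: 24.5
position: [0.6272, -0.2966, 0.1777]
tcp_rot: [0.994, 0.109, 0.0, 0.0]
wrist_force: [1.3, 3.0, -3.5]
opening: 0.0388
finger_force: 61.4
```

Request:
move_arm:
  plan:
    - {"slide": [0, 0, 0.004], "rot": [0, 0, 0], "jaw": 20}
    - {"slide": [0, 0, 0.008], "rot": [0, 0, 0], "jaw": 20}
    - {"slide": [0, 0, 0.008], "rot": [0, 0, 0], "jaw": 20}

```text
time_s: 24.88
position: [0.6273, -0.2966, 0.1776]
tcp_rot: [0.994, 0.109, 0.0, 0.0]
wrist_force: [-0.6, 4.5, 5.1]
opening: 0.0385
finger_force: 62.1
```

Request:
move_arm:
  plan:
    - {"slide": [0, 0, 0.004], "rot": [0, 0, 0], "jaw": 20}
    - {"slide": [0, 0, 0.007], "rot": [0, 0, 0], "jaw": 20}
    - {"slide": [0, 0, 0.007], "rot": [0, 0, 0], "jaw": 20}

```text
time_s: 25.25
position: [0.6273, -0.2966, 0.1776]
tcp_rot: [0.994, 0.109, 0.001, 0.0]
wrist_force: [-1.0, 5.7, 9.9]
opening: 0.0389
finger_force: 62.6
```

```bash
python3 - <<'E'
from h import *
move([.6272,-.2967,.1775],-76); s=env.read_state(); print(s["joints"][5],s["wrist_force"],s["moment"])
E
```

```text
pos [ 0.6273 -0.2966  0.1776] yaw -77.54 slide [-0.002  0.001  0.001] rotz -0.051
0.816385559866288 [-1.04542428  5.69574302  9.86087509] [ 1.04086578  0.27932207 -0.02963386]
```

It is hard against the stop at z 0.1776 (8.9 mm below the dog tops). Easing the press, then turning about 94° in total.

Request:
move_arm:
  plan:
    - {"slide": [0, 0, -0.014], "rot": [0, 0, 0], "jaw": 20}
    - {"slide": [0, 0, -0.014], "rot": [0, 0, -0.15], "jaw": 20}
    - {"slide": [0, 0, -0.014], "rot": [0, 0, -0.35], "jaw": 20}
    - {"slide": [0, 0, -0.014], "rot": [0, 0, -0.57], "jaw": 20}
    - {"slide": [0, 0, -0.014], "rot": [0, 0, -0.785], "jaw": 20}

```text
time_s: 25.88
position: [0.6275, -0.2964, 0.1776]
tcp_rot: [0.95, 0.311, 0.0, -0.0]
wrist_force: [1.7, 7.5, 2.9]
opening: 0.0388
finger_force: 62.0
```

Request:
move_arm:
  plan:
    - {"slide": [0, 0, 0], "rot": [0, 0, -0.2], "jaw": 20}
    - {"slide": [0, 0, 0], "rot": [0, 0, -0.4], "jaw": 20}
    - {"slide": [0, 0, 0], "rot": [0, 0, -0.6], "jaw": 20}
    - {"slide": [0, 0, 0], "rot": [0, 0, -0.785], "jaw": 20}

```text
time_s: 26.38
position: [0.6275, -0.2961, 0.1776]
tcp_rot: [0.867, 0.498, 0.0, -0.0]
wrist_force: [1.9, 7.8, 3.6]
opening: 0.0387
finger_force: 62.0
```

```bash
python3 - <<'E'
from h import *
move([.6272,-.2967,.1775],17); s=env.read_state(); print(s["joints"][5],s["wrist_force"],s["moment"])
E
```

```text
pos [ 0.6275 -0.2961  0.1776] yaw -30.26 slide [-0.008  0.001  0.002] rotz -1.575
-0.00872490019770173 [1.9220651  7.84544803 3.59184079] [ 1.382196   -0.28050308 -0.19631665]
```

Spindle drag (0.196 N m) is showing in the wrist moment, so the head is carrying the spindle. Finish the turn.

Request:
move_arm:
  plan:
    - {"slide": [0.006, 0, 0], "rot": [0, 0, -0.2], "jaw": 20}
    - {"slide": [0.006, 0, 0], "rot": [0, 0, -0.4], "jaw": 20}
    - {"slide": [0.006, 0, 0], "rot": [0, 0, -0.6], "jaw": 20}
    - {"slide": [0.006, 0, 0], "rot": [0, 0, -0.785], "jaw": 20}

```text
time_s: 26.88
position: [0.6274, -0.2957, 0.1776]
tcp_rot: [0.747, 0.665, 0.0, -0.0]
wrist_force: [0.5, 8.3, 4.5]
opening: 0.0386
finger_force: 62.1
```

Request:
move_arm:
  plan:
    - {"slide": [0, 0, 0], "rot": [0, 0, -0.2], "jaw": 20}
    - {"slide": [0, 0, 0], "rot": [0, 0, -0.4], "jaw": 20}
    - {"slide": [0, 0, 0], "rot": [0, 0, -0.6], "jaw": 20}
    - {"slide": [0, 0, 0], "rot": [0, 0, -0.785], "jaw": 20}
    - {"slide": [0, 0, 0], "rot": [0, 0, -0.785], "jaw": 20}

```text
time_s: 27.5
position: [0.6273, -0.2956, 0.1777]
tcp_rot: [0.597, 0.803, 0.0, -0.0]
wrist_force: [-1.3, 7.3, 5.4]
opening: 0.0388
finger_force: 62.2
```

```bash
python3 - <<'E'
from h import *
move([.6272,-.2967,.1775],17); s=env.read_state(); print(s["joints"][5],s["wrist_force"],s["moment"])
E
```

```text
pos [ 0.6273 -0.2956  0.1777] yaw 16.75 slide [-0.013 -0.005  0.002] rotz -0.008
-0.8283981204265295 [-1.32110939  7.32072113  5.38067785] [1.29024509 0.24579041 0.0586884 ]
```

Request:
move_arm:
  plan:
    - {"slide": [0, 0, 0], "rot": [0, 0, 0], "jaw": 85}
    - {"slide": [0, 0, 0], "rot": [0, 0, 0], "jaw": 85}
    - {"slide": [0, 0, 0], "rot": [0, 0, 0], "jaw": 85}
    - {"slide": [0, 0, 0], "rot": [0, 0, 0], "jaw": 85}
    - {"slide": [0, 0, 0], "rot": [0, 0, 0], "jaw": 85}
    - {"slide": [0, 0, 0], "rot": [0, 0, 0], "jaw": 85}

```text
time_s: 28.25
position: [0.6274, -0.2963, 0.1774]
tcp_rot: [0.597, 0.802, -0.0, 0.0]
wrist_force: [0.1, -0.2, -0.5]
opening: 0.0852
finger_force: 0.0
```

Request:
move_arm:
  plan:
    - {"slide": [0, 0, -0.3], "rot": [0, 0, 0], "jaw": 85}
    - {"slide": [0, 0, -0.65], "rot": [0, 0, 0], "jaw": 85}
    - {"slide": [0, 0, -1], "rot": [0, 0, 0], "jaw": 85}

```text
time_s: 28.62
position: [0.6274, -0.2963, 0.2582]
tcp_rot: [0.597, 0.802, -0.0, -0.0]
wrist_force: [1.0, 0.6, -0.9]
opening: 0.085
finger_force: 0.0
```

Request:
move_arm:
  plan:
    - {"slide": [-0.4, 0, -0.2], "rot": [0, 0, 0], "jaw": 85}
    - {"slide": [-0.8, 0, -0.4], "rot": [0, 0, 0], "jaw": 85}
    - {"slide": [-0.8, 0, -0.4], "rot": [0, 0, 0], "jaw": 85}
    - {"slide": [-0.8, 0, -0.4], "rot": [0, 0, 0], "jaw": 85}

```text
time_s: 29.12
position: [0.6454, -0.357, 0.2886]
tcp_rot: [0.597, 0.802, -0.0, -0.001]
wrist_force: [0.6, 0.0, -1.3]
opening: 0.0848
finger_force: 0.0
```

```bash
python3 - <<'E'
from h import *
s=env.read_state(); print(s["time_s"],s["position"],s["wrist_force"])
c=vision.capture("wrist"); w=cloud(c); g=c["color"]; cv2.imwrite("pics/end.png",g[...,::-1])
q=w.reshape(-1,3); q=q[np.hypot(q[:,0]-.627,q[:,1]+.2967)<.045]
print("zmax",np.sort(q[:,2])[-20:].mean())
for lo,hi in((.145,.153),(.198,.206)):
    r=q[(q[:,2]>lo)&(q[:,2]<hi)]; print(len(r),np.median(r[:,2]),((r.min(0)+r.max(0))/2)[:2],np.ptp(r,0))
E
```

```text
29.125 [ 0.64540489 -0.356996    0.28858259] [ 0.63404511  0.02829466 -1.30932121]
zmax 0.20535184848758736
1229 0.14991411028731993 [ 0.6278497  -0.29643615] [0.05564027 0.05548275 0.00634947]
993 0.19973692275477714 [ 0.62596265 -0.29671329] [0.02784689 0.03041656 0.0076894 ]
```

View pics/end.png

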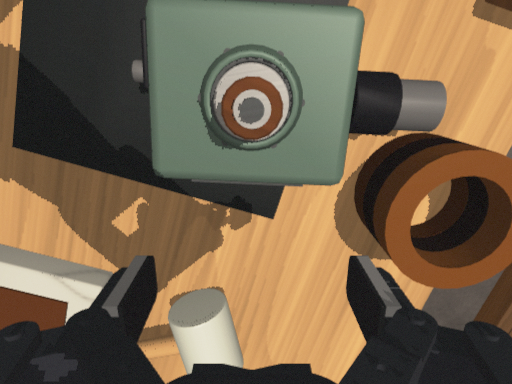

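The final wrist view shows the head upright in the nose at (252,108). The flange top measures z 0.1499 against 0.149 for flush, and the depth reads about 0.8 mm high, so it is flush. The gripper is clear.

```bash
python3 -c "
from bench import env
print(env.hand_in())"
```

```text
the job is handed in; nothing more can be done
None
```

The grooved head is fitted to the burnisher, with the catch passed and the flange flush on the nose. I turned it about 94° by hand, felt the spindle's drag partway through the turn, then let go and handed the job in at about 29 s.

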